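Unbolt the strongbox

TASK

Unbolt the steel box on the bench: hold the sprung press bar of the safety catch down with one fingertip while the other fingertip pushes the bolt's upright tab along until the bolt is fully drawn out of its keeper. Then let go, so that the catch springs back up and locks the bolt in the drawn position. Only press and push: do not grip the tab, and leave the things on and around the box where they are.

Things in the scene. Friction and masses are not known exactly. Their poses are not given: they have to be found in the camera images.
- strongbox: Flat grey steel box, 170 (its x) x 240 (y) x 55 mm high, fixed; origin at the centre of its underside, z up. On its lid: the bolt bar along y on the line x = +32 mm (22 mm wide, top 20 mm above the lid) and the catch's press bar parallel to it at x = -32 mm. Keeper (bridge over the bolt's nose) at y = -103 mm, guide staple at y = +40 mm, both 25 mm above the lid.
- bolt_slide (a joint): Position of the bolt in m: 0 = shot into the keeper (start), 0.036 = fully drawn, against its stop; grows as the bolt moves along the box's +y. Slides with about 2 N of friction and stays where it is left; has no spring.
- catch_travel (a joint): Position of the catch in m: 0 = up (locks the bolt), 0.008 = pressed fully down. Spring about 3 N at the top to 7 N at the bottom. The bolt is free with the catch down 0.005 or more. Let up, its tooth locks the bolt at 0, at about 0.012 and anywhere from 0.031 to 0.036, so hold it down all the while the bolt slides.
- bar_top (a point): Centre of the top face of the catch's press bar, a flat steel bar 32 mm (box x) by 104 mm (box y), 91 mm above the bench when up; it sinks straight down with the catch. It may be pressed anywhere along its length, and a fingertip may slide along it. Axes parallel to the box's.
- tab_face (a point): Centre of the push face of the bolt's tab, an upright steel plate 34 mm wide (box x), 8 mm thick (box y), from 75 to 107 mm above the bench. The push face looks to the box's -y (to the keeper) and is pushed along +y; it travels with the bolt. 64 mm across from the press bar's centre line, with a clear gap of 31 mm between tab and bar. Axes parallel to the box's.
- catch: The moving catch with its press bar (see bar_top); its origin lies 36 mm below the centre of the bar's top face.
- bolt: The moving bolt with its tab; its origin lies below the tab's middle, 52 mm below the tab's top edge. The tab is two 4 mm plates riveted face to face: the one with the push face, and a back plate on the +y side. Fingers that press on both plates at once are gripping the tab.
- flux_tin: Bystander: small round black tin, 41 mm wide, 24 mm high, loose on the lid near the hinges (+y end); origin at the centre of its underside.
- letter_punch: Bystander: steel letter punch, 8 x 63 x 8 mm, lying loose on the lid near the hinges; origin at the centre of its underside.
- tape_roll: Bystander: rolled yellow tape measure, 54 mm wide, 16 mm high, loose on the bench in front of the box; origin at the centre of its underside.
- punch_box: Bystander: black box of letter punches, 38 x 72 x 61 mm, loose on the bench in front of the box; origin at the centre of its underside.

How it is judged:
By the outcome, as a careful person would: the job done as asked, in the order asked, and still so for the second after the job is handed in, with the robot touching nothing.
It also fails if it takes over 40 s, if anything falls off the work surface, if the arm or the gripper's body presses on something with over 40 N, if the wrist force passes 120 N, or if a joint passes its speed limit or range.

ROBOT

A 7-joint arm with a two-finger parallel gripper is mounted at the origin on a cart in front of the work surface, level with it; the furniture and walls round the work are solid. World frame = base frame: x ahead of the robot, y to its left, z up, the work surface at z = 0. Lengths are in m, angles in rad, forces in N, time in s.
With the tool pointing down it reaches from about 0.4 to 0.875 m from the base axis. Payload 19.3 kg.
Tool frame: the origin (TCP) lies on the mounting face of the last link; the fingertips stand 173 mm ahead of it and the grasp point (between the pads) lies 155 mm ahead of it (bot.grip_point_offset is the distance from the TCP to the grasp point, in m); z points along the fingers, y is the line along which they close (so a half turn about z gives the same grasp; the last joint's range is limited). The gripper opens to 85 mm and grips with 20 to 120 N. Pads are 22 mm wide; open, the fingers measure 114 mm over their backs; the gripper's body (76 mm by 85 mm) begins 54 mm behind the grasp point. The pads swing forward as they close: fully open they stand 13 mm farther back than shut.
Start: joints at [-1.357, 0.521, -0.036, 1.599, 0.021, 1.021, -0.113], TCP at [0.175, 0.6, 0.405] pointing down, gripper open.
Joint ranges: [-2.91, 2.91], [-0.3, 2.13], [-1.5, 1.42], [0.17, 2.43], [-1.26, 4.41], [0.16, 1.93], [-2.52, 2.52]. Speed limits (rad/s): [1.89, 1.89, 2.39, 2.39, 3.01, 3.01, 3.01].

INTERFACE

Orientations are given as [roll, pitch, yaw] about the fixed x, y, z axes, in that order (R = Rz(yaw) Ry(pitch) Rx(roll)).
In Python, from workcell import bot gives the robot as it stands.
- The arm moves only by the tool arm_command, never from a script. Its argument "deltas" is a list of rows, each a list of 3 entries, a list of its own where there are three numbers: the shift along the tool's x, y, z in cm, then the turn, a rotation vector about the tool's x, y, z in rad, then the finger opening in cm, from 0 to 8.54. In form: [[[tx, ty, tz], [rx, ry, rz], claw], ...]. A call has 1 to 20 rows; each row shifts and turns the commanded pose from where the row before left it, along the tool's axes as they then stand; what a row does not reach is not made up. A row lasts 1/10 s, in which the tool goes at most 50 mm and 8.59 degrees, less where a joint would pass 70% of its speed; a pose out of reach is approached as far as the arm can. A call with a gripper value outside its range is refused whole. The fingers move at their own pace and stop on an object; "newtons" is the grip in N (left out, the last holds). Time passes only in rows, so rows that do not move let the fingers close. It gives the time, the measured TCP pose, the force, the opening and the grip force at its end, in the units of the state.
- bot.observe(): the state, without advancing time (a new reading comes with each control period).
- bot.grab_frame(name): name is "scene" or "top"; returns a dict with "frame" (480x640x3 uint8, red, green, blue), "K" (3x3 intrinsics, pixels), "rvec" (rotation vector, rad) and "tvec" (3), from world to camera coordinates, as OpenCV has them. Camera axes: x right, y down, z forward; pixel columns grow to the right and rows downward; lengths in m; the calibration is good to about 2 mm. A picture is of the moment at which its call begins. There is no depth.
- bot.job_done(): hands the job in; it is judged then, once.
Trained networks look in a picture, given as the dict that the camera call returned (one of the last four; its "shot" number tells which), for a name from the list of things; names that differ only in an ending like _2 or _b are one class to them, and where a whole thing is asked for, a point or a joint stands for the part that bears it (a point fixed in the world has none). Each returns a list of dicts, best first, with "p" (0 to 1); they miss things now and then, are a little off and sometimes report something else, mostly with a low value. They report only what shows in the picture. A call takes as long as a camera call.
- bot.find_in(name, picture): "rect" ([left, top, width, height] in pixels, round what is visible of it).
- bot.mark_of(name, picture): "at" ([column, row] in pixels: a listed point, or the origin of a listed thing).
The state is a dict: "clock": time; "qpos": joint angles; "qd": joint speeds; "joint_efforts": joint torques, N m; "position": TCP position; "tool_rot": TCP orientation; "force": force on the tool from outside, world axes, zero at the start; "moment": the same for the moment, N m; "grip_width": finger opening in m; "finger_force": force on a finger pad.
Only numpy, scipy, OpenCV 4.12 (cv2) and the standard library are available. Lean on these libraries where they do the work, as an engineer would, in place of code of your own. Each camera call takes 0.05 s, during which the arm holds its last target. There are 200 camera calls.

## Working session

There is one attempt and no reset: what is moved stays moved. The work goes in short steps, Python scripts to look and compute and a tool call to move; the robot and the scene stay as the last step left them, time stands still between calls to the robot, and variables do not carry over. Pictures are saved under pics/ and viewed, at most 10 in all, crops included, and the job is handed in when it is done.

Besides the shell and the picture viewer there is one more tool, called as a command line: name --argument value ..., lists and objects as JSON in quotes. arm_command: Moves the arm, as the interface text tells. Its arguments: {"type":"object","properties":{"deltas":{"type":"array","items":{"type":"array"}},"newtons":{"type":"number"}},"required":["deltas"]}

```bash
mkdir -p pics
cat > h.py <<'E'
import numpy as np, cv2
from workcell import bot
def ray(f,uv):
    R,_=cv2.Rodrigues(np.array(f["rvec"],float)); t=np.array(f["tvec"],float).ravel()
    d=R.T@np.linalg.inv(np.array(f["K"]))@np.array([uv[0],uv[1],1.]); return -R.T@t,d
def atz(f,uv,z):
    c,d=ray(f,uv); return c+d*(z-c[2])/d[2]
def proj(f,P): return cv2.projectPoints(np.array(P,float).reshape(-1,1,3),np.array(f["rvec"],float),np.array(f["tvec"],float),np.array(f["K"],float),None)[0].reshape(-1,2)
E
python3 - <<'E'
from h import *
np.set_printoptions(precision=4,suppress=True)
s=bot.observe();print({k:np.round(s[k],3) for k in("clock","position","tool_rot","force","grip_width")},bot.grip_point_offset)
Z=dict(bar_top=.091,tab_face=.091,strongbox=0,catch=.055,bolt=.055,flux_tin=.055,letter_punch=.055,tape_roll=0,punch_box=0)
for n in("scene","top"):
    f=bot.grab_frame(n); cv2.imwrite(f"pics/{n}0.png",f["frame"][:,:,::-1])
    print(n,"cam",ray(f,(320,240))[0])
    for k,z in Z.items():
        for m in bot.mark_of(k,f)[:2]: print(k,np.round(m["at"],1),round(m["p"],2),atz(f,m["at"],z))
E
```

```text
{'clock': np.float64(0.0), 'position': array([0.175, 0.6  , 0.404]), 'tool_rot': array([-3.14 ,  0.   ,  2.858]), 'force': array([-0.374,  1.15 , -0.429]), 'grip_width': np.float64(0.085)} 0.1547
scene cam [0.2587 0.78   0.6224]
bar_top [332.8 190.9] 0.71 [0.5472 0.0502 0.091 ]
bar_top [341.7 287.7] 0.44 [0.4539 0.253  0.091 ]
tab_face [305.3 173.7] 0.58 [0.6083 0.0202 0.091 ]
strongbox [305.2 234.2] 0.74 [0.5917 0.0636 0.    ]
catch [332.9 210.5] 0.73 [0.5457 0.0532 0.055 ]
bolt [302.2 194.4] 0.67 [0.6107 0.0298 0.055 ]
flux_tin [241.4 223.4] 0.87 [0.667  0.1396 0.055 ]
letter_punch [276.2 247.6] 0.75 [0.5895 0.173  0.055 ]
letter_punch [329.  213.6] 0.65 [0.5484 0.0635 0.055 ]
tape_roll [384.2 253.9] 0.81 [0.4523 0.0626 0.    ]
top cam [0.4415 0.2032 0.914 ]
bar_top [400.2 222.3] 0.67 [0.5396 0.0546 0.091 ]
tab_face [416.4 184.9] 0.86 [0.608  0.0245 0.091 ]
strongbox [379.9 205.5] 0.96 [ 0.5841  0.0785 -0.    ]
catch [392.5 222.2] 0.8 [0.544  0.0625 0.055 ]
catch [336.  251.4] 0.54 [0.4887 0.1684 0.055 ]
bolt [409.3 193.3] 0.59 [0.5991 0.0303 0.055 ]
letter_punch [334.3 197.1] 0.49 [0.591  0.1718 0.055 ]
tape_roll [388.  271.5] 0.56 [0.4525 0.0633 0.    ]
punch_box [337.1 256.5] 0.62 [0.4816 0.164  0.    ]
punch_box [407.8 190. ] 0.39 [0.6159 0.0222 0.    ]
```

View pics/scene0.png

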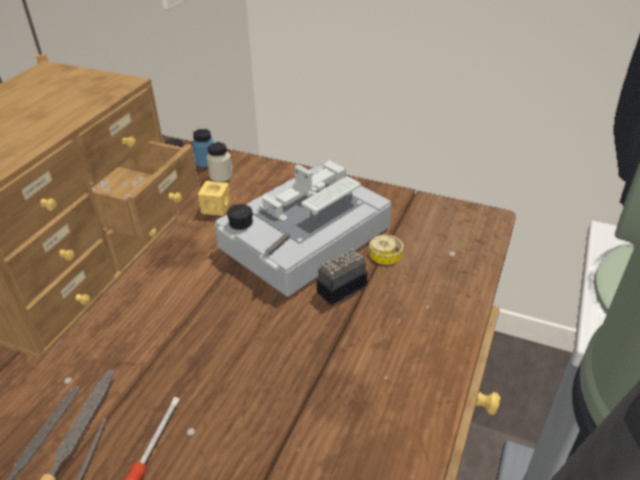

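View pics/top0.png

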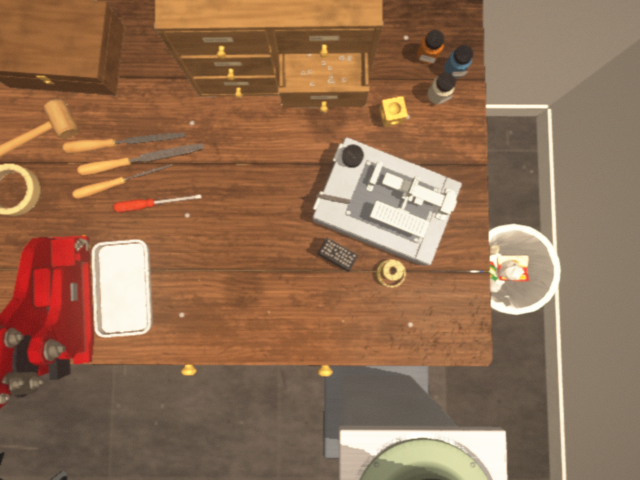

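The scene view shows the box at about (305,225) px with the tab at (303,180) and the press bar at (332,193). In the top view the lid corners are near (345,140), (460,182), (432,263) and (315,222). The tin end (+y) is on the left. I'll enlarge both views to refine the positions.

Run:
```python
import cv2,numpy as np
a=cv2.imread("pics/top0.png")[130:270,305:475]; b=cv2.imread("pics/scene0.png")[155:295,210:400]
cv2.imwrite("pics/topc.png",cv2.resize(a,None,fx=4,fy=4,interpolation=cv2.INTER_CUBIC)); cv2.imwrite("pics/scec.png",cv2.resize(b,None,fx=4,fy=4,interpolation=cv2.INTER_CUBIC))
```

```text
(no output)
```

View pics/topc.png

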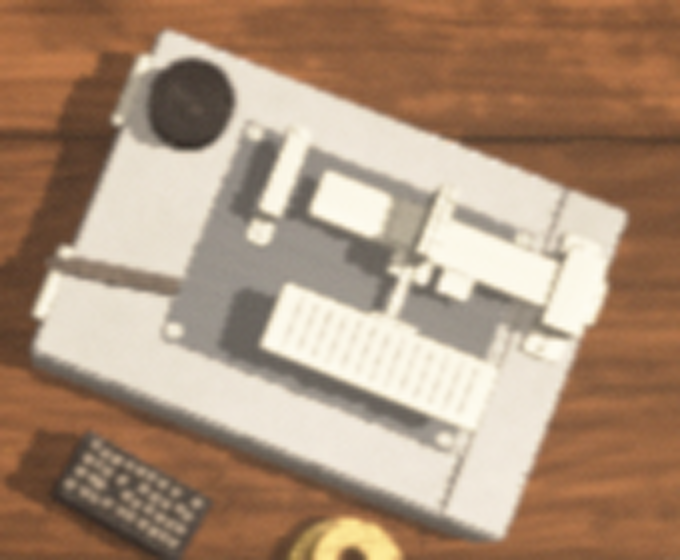

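View pics/scec.png

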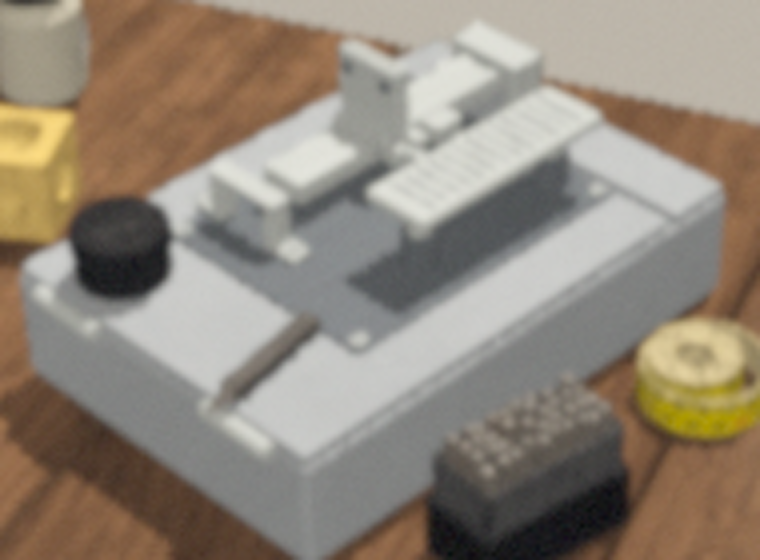

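Run:
```python
from h import *
from scipy.optimize import least_squares
np.set_printoptions(precision=4,suppress=True)
ft,fs=bot.grab_frame("top"),bot.grab_frame("scene")
T=lambda l:[(x/4+305-.4,y/4+130-.4) for x,y in l]
S=lambda l:[(x/4+210-.4,y/4+155-.4) for x,y in l]
L=[(85,120),(85,-120),(-85,-120),(-85,120)]
obs=[(ft,'l',L,T([(165,32),(627,215),(497,534),(37,350)])),(fs,'l',[L[0],L[3],L[2]],S([(25,265),(305,458),(722,188)])),
(ft,'b',[(16,52),(-16,52),(-16,-52),(16,-52)],T([(285,285),(262,345),(474,430),(497,370)])),
(fs,'b',[(16,52),(-16,52),(-16,-52),(16,-52)],S([(370,190),(410,222),(602,115),(548,88)])),
(ft,'t',[(17,0),(-17,0)],T([(441,186),(415,250)])),   # back(+y) top edge
(fs,'t',[(17,0),(-17,0)],S([(342,44),(404,84)]))]
def pts(p,k,l):
    l=np.array(l,float)/1000
    if k=='b': l=l+[-.032,p[3]]; z=.091
    elif k=='t': l=l+[.032,p[4]+.008]; z=.107
    else: z=.055
    c,s=np.cos(p[2]),np.sin(p[2])
    return np.c_[p[0]+c*l[:,0]-s*l[:,1],p[1]+s*l[:,0]+c*l[:,1],np.full(len(l),z)]
def res(p): return np.concatenate([(proj(f,pts(p,k,l))-np.array(o)).ravel() for f,k,l,o in obs])
r=least_squares(res,[.59,.07,-.35,0,0],loss='soft_l1');p=r.x
print(p,np.abs(res(p)).round(1))
print("bar",pts(p,'b',[(0,0)]),"tabface",pts(p,'t',[(0,-8)]))
s=bot.observe();print(s["qpos"],s["force"])
```

```text
[ 0.5868  0.0713 -0.3869 -0.0293 -0.0335] [0.2 2.5 1.9 0.8 1.8 2.7 2.3 0.3 2.  0.1 0.3 1.7 3.1 0.2 0.1 1.2 1.  0.1
 0.1 0.8 0.6 0.6 0.8 0.5 3.8 1.  1.5 0.5 0.5 0.3 0.8 1.1 0.3 0.4 0.2 0.8
 1.2 1.4]
bar [[0.5461 0.0562 0.091 ]] tabface [[0.6038 0.0281 0.107 ]]
[-1.3572  0.5214 -0.0363  1.5995  0.0212  1.0211 -0.1128] [ 0.0805 -0.0106  0.7313]
```

arm_command --deltas '[[[-1.3,-1.1,0],[0,0,0],5.0],[[-2.7,-2.2,0],[0,0,0],5.0],[[-2.7,-2.2,0],[0,0,0],5.0],[[-2.7,-2.2,0],[0,0,0],5.0],[[-2.7,-2.2,0],[0,0,0],5.0],[[-2.7,-2.2,0],[0,0,0],5.0],[[-2.7,-2.2,0],[0,0,0],5.0],[[-2.7,-2.2,0],[0,0,0],5.0],[[-2.7,-2.2,0],[0,0,0],5.0],[[-2.7,-2.2,0],[0,0,0],5.0],[[-2.7,-2.2,0],[0,0,0],5.0],[[-2.7,-2.2,0],[0,0,0],5.0],[[-2.7,-2.2,0],[0,0,0],5.0],[[-2.7,-2.2,0],[0,0,0],5.0],[[-2.7,-2.2,0],[0,0,0],5.0],[[-2.7,-2.2,0],[0,0,0],5.0],[[-2.7,-2.2,0],[0,0,0],5.0],[[-2.7,-2.2,0],[0,0,0],5.0],[[-2.7,-2.2,0],[0,0,0],5.0],[[-2.7,-2.2,0],[0,0,0],5.0]]'

```text
clock: 3.1
position: [0.5605, 0.0396, 0.4048]
tool_rot: [3.141, 0.0, 2.858]
force: [0.2, 0.8, -0.5]
grip_width: 0.05
finger_force: 0.0
```

arm_command --deltas '[[[0,0,0],[0,0,0.12],5.0],[[0,0,0],[0,0,0.12],5.0],[[0,0,0],[0,0,0.12],5.0],[[0,0,0],[0,0,0.12],5.0],[[0,0,0],[0,0,0.12],5.0],[[0,0,0],[0,0,0.12],5.0],[[0,0,0],[0,0,0.12],5.0],[[0,0,0],[0,0,0.12],5.0],[[0,0,0],[0,0,0.12],5.0],[[0,0,0],[0,0,0.12],5.0],[[0,0,0],[0,0,0.12],5.0],[[0,0,0],[0,0,0.12],5.0],[[0,0,0],[0,0,0.12],5.0],[[0,0,0],[0,0,0.11],5.0],[[0,0,0],[0,0,0],5.0]]'

```text
clock: 4.6
position: [0.5599, 0.0411, 0.4047]
tool_rot: [3.141, 0.0, 1.186]
force: [0.1, -0.0, 0.3]
grip_width: 0.0496
finger_force: 0.0
```

arm_command --deltas '[[[-0.7,0.7,1.0],[0,0,0],5.0],[[-0.7,0.7,2.0],[0,0,0],5.0],[[0,0,2.0],[0,0,0],5.0],[[0,0,2.0],[0,0,0],5.0],[[0,0,2.0],[0,0,0],5.0],[[0,0,1.0],[0,0,0],5.0],[[0,0,0],[0,0,0],5.0]]'

```text
clock: 5.3
position: [0.5674, 0.022, 0.3034]
tool_rot: [-3.14, 0.001, 1.189]
force: [-0.8, 0.2, 1.0]
grip_width: 0.0497
finger_force: 0.0
```

Run:
```python
from h import *
np.set_printoptions(precision=4,suppress=True)
s=bot.observe();print(s["position"],s["tool_rot"],s["force"])
f=bot.grab_frame("scene");g=bot.grab_frame("top")
for n,q in(("s",f),("t",g)):
    for k in("bar_top","tab_face"):
        for m in bot.mark_of(k,q)[:1]: print(n,k,m["p"],atz(q,m["at"],.091))
a=cv2.resize(f["frame"][120:260,220:400,::-1],(560,436),interpolation=cv2.INTER_CUBIC)
cv2.imwrite("pics/s1.png",a)
```

```text
[0.5674 0.022  0.3034] [-3.1398  0.0012  1.1888] [-0.8159  0.154   0.9616]
s bar_top 0.85 [0.5461 0.048  0.091 ]
s tab_face 0.63 [0.6053 0.0298 0.091 ]
t bar_top 0.78 [0.544 0.06  0.091]
t tab_face 0.88 [0.6045 0.0244 0.091 ]
```

View pics/s1.png

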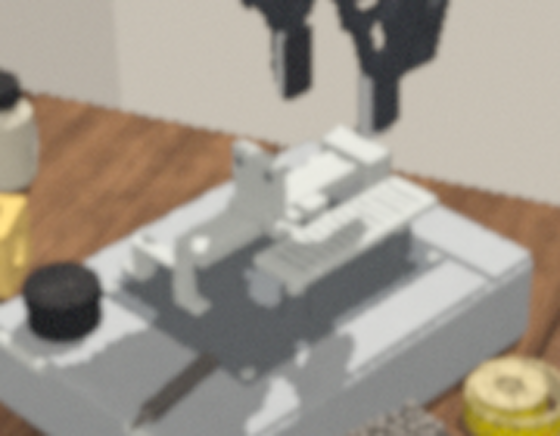

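The fingertips show at crop (293,95) and (378,130), still above the mechanism. The tab and bar are undisturbed. I'll check the tips against their predicted projection.

Run:
```python
from h import *
f=bot.grab_frame("scene");y=np.array([.926,-.377,0]);p=np.array([.5674,.022,0])
for z in(.125,.13,.135,.14,.145): print(z,proj(f,[p+.032*y+[0,0,z],p-.032*y+[0,0,z]]).round(1).tolist())
```

```text
0.125 [[313.7, 154.2], [342.3, 168.8]]
0.13 [[313.6, 151.5], [342.4, 166.0]]
0.135 [[313.6, 148.8], [342.4, 163.3]]
0.14 [[313.5, 146.1], [342.5, 160.5]]
0.145 [[313.5, 143.4], [342.5, 157.7]]
```

arm_command --deltas '[[[0,0,1.0],[0,0,0],5.0],[[0,0,1.5],[0,0,0],5.0],[[0,0,0.8],[0,0,0],5.0],[[0,0,0.0],[0,0,0],5.0],[[0,0,0],[0,0,0],5.0]]'

```text
clock: 6.15
position: [0.5676, 0.0225, 0.2714]
tool_rot: [-3.141, 0.001, 1.187]
force: [-0.1, 0.1, 0.1]
grip_width: 0.0504
finger_force: 0.0
```

arm_command --deltas '[[[0,0,0.3],[0,0,0],5.0],[[0,0,0.3],[0,0,0],5.0],[[0,0,0],[0,0,0],5.0]]'

```text
clock: 6.45
position: [0.5675, 0.0227, 0.2655]
tool_rot: [-3.141, 0.0, 1.188]
force: [0.2, -0.1, 0.5]
grip_width: 0.0499
finger_force: 0.0
```

arm_command --deltas '[[[0,0,0.2],[0,0,0],5.0],[[0,0,0.1],[0,0,0],5.0],[[0,0,0],[0,0,0],5.0]]'

```text
clock: 6.75
position: [0.5676, 0.0226, 0.2626]
tool_rot: [-3.142, 0.0, 1.188]
force: [-0.0, -0.1, 0.1]
grip_width: 0.0501
finger_force: 0.0
```

arm_command --deltas '[[[0,0,0.2],[0,0,0],5.0],[[0,0,0.0],[0,0,0],5.0],[[0,0,0],[0,0,0],5.0]]'

```text
clock: 7.05
position: [0.5677, 0.0226, 0.2608]
tool_rot: [3.141, -0.0, 1.188]
force: [0.8, 0.7, 2.6]
grip_width: 0.0503
finger_force: 1.1
```

arm_command --deltas '[[[0,0,0.2],[0,0,0],5.0],[[0,0,0.0],[0,0,0],5.0],[[0,0,0],[0,0,0],5.0]]'

```text
clock: 7.35
position: [0.5677, 0.0226, 0.2587]
tool_rot: [3.141, -0.0, 1.188]
force: [1.6, -1.1, 3.4]
grip_width: 0.0498
finger_force: 1.6
```

arm_command --deltas '[[[0,0,0.2],[0,0,0],5.0],[[0,0,0.0],[0,0,0],5.0],[[0,0,0],[0,0,0],5.0]]'

```text
clock: 7.65
position: [0.5677, 0.0226, 0.2567]
tool_rot: [3.141, -0.0, 1.188]
force: [1.1, -0.0, 3.7]
grip_width: 0.0494
finger_force: 2.0
```

arm_command --deltas '[[[0,0,0.2],[0,0,0],5.0],[[0,0,0.1],[0,0,0],5.0],[[0,0,0],[0,0,0],5.0],[[0,0,0],[0,0,0],5.0]]'

```text
clock: 8.05
position: [0.5677, 0.0226, 0.2537]
tool_rot: [3.141, -0.0, 1.188]
force: [1.0, -0.6, 5.2]
grip_width: 0.0499
finger_force: 2.7
```

Run:
```python
from h import *
for i in range(2): s=bot.observe();print(s["force"],s["moment"])
f=bot.grab_frame("scene")
cv2.imwrite("pics/s2.png",cv2.resize(f["frame"][120:260,220:400,::-1],(720,560),interpolation=cv2.INTER_CUBIC))
```

```text
[ 1.04471437 -0.64140684  5.2062544 ] [-0.05850731 -0.09205629 -0.03024671]
[ 1.04471437 -0.64140684  5.2062544 ] [-0.05850731 -0.09205629 -0.03024671]
```

View pics/s2.png

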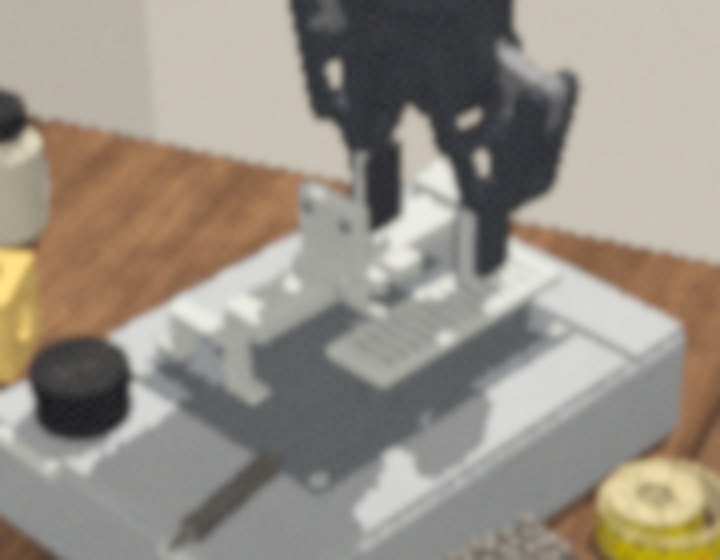

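The right finger presses the bar at about (485,270), and the left finger stands behind the tab at about (385,215), on the keeper side. Next I press slightly further to find the bottom.

arm_command --deltas '[[[0,0,0.1],[0,0,0],5.0],[[0,0,0],[0,0,0],5.0],[[0,0,0],[0,0,0],5.0]]'

```text
clock: 8.4
position: [0.5677, 0.0225, 0.2532]
tool_rot: [3.141, -0.0, 1.188]
force: [-1.1, -0.2, 16.4]
grip_width: 0.0497
finger_force: 8.3
```

arm_command --deltas '[[[0.3,0,0],[0,0,0],5.0],[[0.3,0,0],[0,0,0],5.0],[[0,0,0],[0,0,0],5.0]]'

```text
clock: 8.7
position: [0.5697, 0.027, 0.2532]
tool_rot: [3.141, 0.001, 1.187]
force: [-3.4, -7.3, 18.3]
grip_width: 0.0502
finger_force: 9.2
```

arm_command --deltas '[[[0,0,-0.05],[0,0,0],5.0],[[0.3,0,0],[0,0,0],5.0],[[0.3,0,0],[0,0,0],5.0],[[0.3,0,0],[0,0,0],5.0],[[0,0,0],[0,0,0],5.0]]'

```text
clock: 9.2
position: [0.5731, 0.0357, 0.2533]
tool_rot: [3.142, 0.001, 1.187]
force: [-2.2, -5.8, 10.9]
grip_width: 0.0499
finger_force: 5.6
```

arm_command --deltas '[[[0.3,0,0],[0,0,0],5.0],[[0.3,0,0],[0,0,0],5.0],[[0.3,0,0],[0,0,0],5.0],[[0,0,0],[0,0,0],5.0]]'

```text
clock: 9.6
position: [0.5764, 0.0441, 0.2533]
tool_rot: [-3.142, 0.001, 1.187]
force: [-2.0, -5.7, 11.1]
grip_width: 0.0498
finger_force: 5.6
```

Run:
```python
from h import *
f=bot.grab_frame("scene")
cv2.imwrite("pics/s3.png",cv2.resize(f["frame"][120:260,220:400,::-1],(720,560),interpolation=cv2.INTER_CUBIC))
```

```text
(no output)
```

View pics/s3.png

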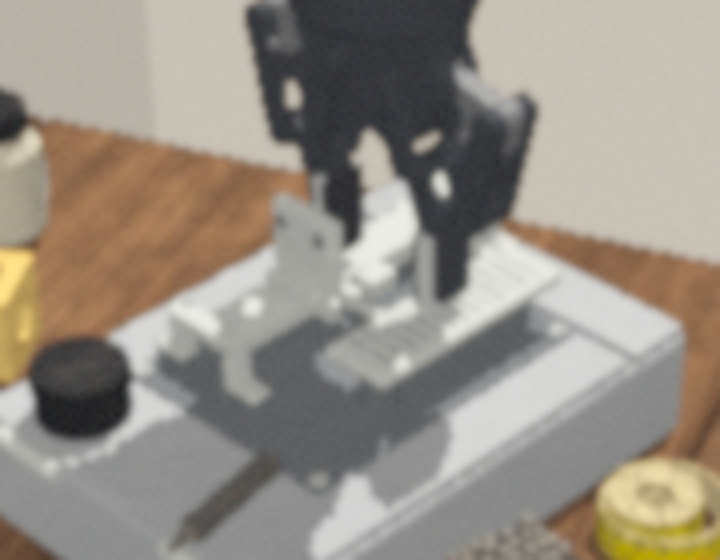

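The tab has moved about 25 px left in the crop and the bar is still down. I'll keep pushing to the stop.

arm_command --deltas '[[[0.3,0,0],[0,0,0],5.0],[[0.3,0,0],[0,0,0],5.0],[[0.3,0,0],[0,0,0],5.0],[[0.3,0,0],[0,0,0],5.0],[[0,0,0],[0,0,0],5.0]]'

```text
clock: 10.15
position: [0.5809, 0.0553, 0.2533]
tool_rot: [-3.142, 0.001, 1.187]
force: [-2.7, -5.1, 11.4]
grip_width: 0.0499
finger_force: 5.4
```

arm_command --deltas '[[[0.2,0,0],[0,0,0],5.0],[[0.1,0,0],[0,0,0],5.0],[[0,0,0],[0,0,0],5.0]]'

```text
clock: 10.45
position: [0.5819, 0.0578, 0.2533]
tool_rot: [-3.141, 0.001, 1.187]
force: [-2.4, -6.6, 11.5]
grip_width: 0.0501
finger_force: 5.6
```

arm_command --deltas '[[[0.2,0,0],[0,0,0],5.0],[[0,0,0],[0,0,0],5.0]]'

```text
clock: 10.65
position: [0.5827, 0.0597, 0.2533]
tool_rot: [-3.141, 0.001, 1.187]
force: [-3.2, -7.4, 11.2]
grip_width: 0.0501
finger_force: 5.9
```

arm_command --deltas '[[[0.2,0,0],[0,0,0],5.0],[[0,0,0],[0,0,0],5.0]]'

```text
clock: 10.85
position: [0.5834, 0.0615, 0.2533]
tool_rot: [-3.141, 0.001, 1.187]
force: [-2.7, -6.3, 11.1]
grip_width: 0.0505
finger_force: 5.5
```

arm_command --deltas '[[[0.15,0,0],[0,0,0],5.0],[[0,0,0],[0,0,0],5.0]]'

```text
clock: 11.05
position: [0.584, 0.0629, 0.2533]
tool_rot: [-3.141, 0.001, 1.187]
force: [-2.5, -5.8, 11.1]
grip_width: 0.05
finger_force: 5.7
```

arm_command --deltas '[[[0.15,0,0],[0,0,0],5.0],[[0,0,0],[0,0,0],5.0]]'

```text
clock: 11.25
position: [0.5845, 0.064, 0.2533]
tool_rot: [-3.141, 0.002, 1.187]
force: [-3.6, -8.8, 11.3]
grip_width: 0.0498
finger_force: 7.9
```

arm_command --deltas '[[[0.15,0,0],[0,0,0],5.0],[[0,0,0],[0,0,0],5.0]]'

```text
clock: 11.45
position: [0.5847, 0.0643, 0.2533]
tool_rot: [-3.141, 0.003, 1.185]
force: [-6.8, -14.9, 15.1]
grip_width: 0.0501
finger_force: 10.7
```

Run:
```python
from h import *
f=bot.grab_frame("scene")
cv2.imwrite("pics/s4.png",cv2.resize(f["frame"][120:260,220:400,::-1],(720,560),interpolation=cv2.INTER_CUBIC))
g=bot.grab_frame("top")
for n,q in(("s",f),("t",g)):
    for m in bot.mark_of("tab_face",q)[:1]: print(n,m["p"],atz(q,m["at"],.091))
```

```text
s 0.74 [0.6240438  0.06008991 0.091     ]
t 0.23 [0.60679399 0.06746942 0.091     ]
```

View pics/s4.png

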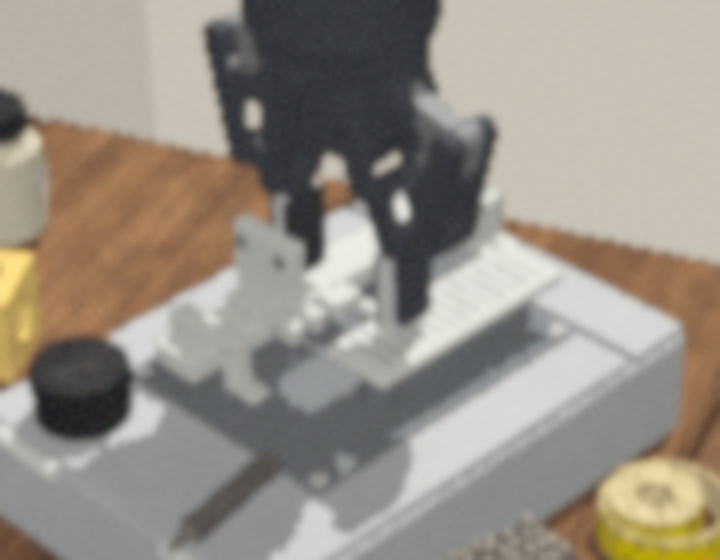

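The force jumped from about 6 N to 16 N and the tab has moved about 36 mm, so the bolt is at its stop. Now I ease off the tab and lift straight up.

arm_command --deltas '[[[-0.3,0,0],[0,0,0],5.0],[[-0.1,0,0],[0,0,0],5.0],[[0,0,-0.3],[0,0,0],5.0],[[0,0,-0.3],[0,0,0],5.0],[[0,0,-0.5],[0,0,0],5.0],[[0,0,-1.0],[0,0,0],5.0],[[0,0,-2.0],[0,0,0],5.0],[[0,0,-2.0],[0,0,0],5.0],[[0,0,-2.0],[0,0,0],5.0],[[0,0,-2.0],[0,0,0],5.0],[[0,0,-1.0],[0,0,0],5.0],[[0,0,0],[0,0,0],5.0]]'

```text
clock: 12.85
position: [0.5839, 0.0629, 0.3654]
tool_rot: [3.14, -0.001, 1.188]
force: [0.0, 0.8, -0.5]
grip_width: 0.05
finger_force: 0.0
```

Run:
```python
from h import *
f=bot.grab_frame("scene")
cv2.imwrite("pics/s5.png",cv2.resize(f["frame"][120:260,220:400,::-1],(720,560),interpolation=cv2.INTER_CUBIC))
g=bot.grab_frame("top")
for n,q in(("s",f),("t",g)):
  for k in("tab_face","bar_top"):
    for m in bot.mark_of(k,q)[:1]: print(n,k,m["p"],atz(q,m["at"],.091))
```

```text
s tab_face 0.6 [0.62015723 0.05695266 0.091     ]
s bar_top 0.8 [0.55071003 0.05649251 0.091     ]
t tab_face 0.95 [0.61916498 0.05702114 0.091     ]
t bar_top 0.81 [0.54216305 0.05709108 0.091     ]
```

View pics/s5.png

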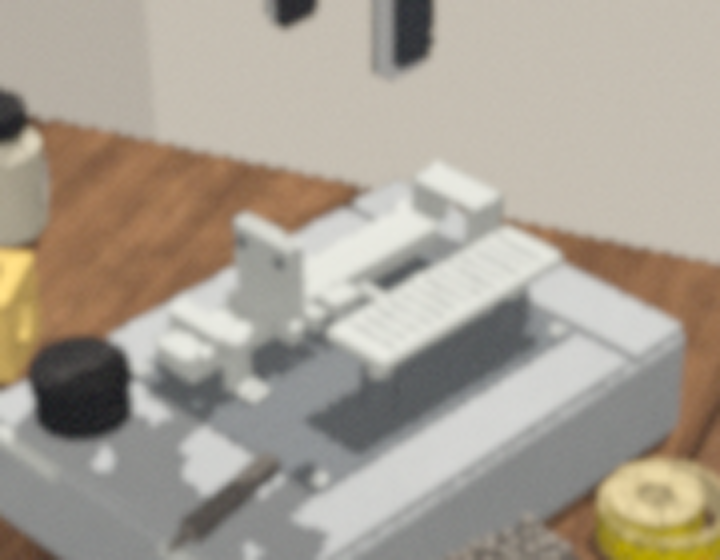

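The bar is back up, with its near corner at (335,330). The tab stays drawn at (270,265), and the tin and punch have not moved.

```bash
python3 -c "
from workcell import bot
print(bot.job_done())"
```

```text
the job is handed in; nothing more can be done
None
```

The bolt is drawn to its stop (about 36 mm of tab travel), the catch has sprung back up over it, the bystanders I could see had not moved, and the job was handed in at about 13 s.

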